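# Reverse the stain series into the pink rack

### The job

The stains are to be used in the opposite sequence for the next batch of slides: move all four dropper bottles from the white rack into the pink rack in reverse order, counted from each rack's black tab. The bottle next to the tab in the white rack goes into the cell farthest from the tab in the pink rack, the second into the second farthest, and so on. They are glass: keep them upright, set each one down rather than dropping it, and leave all four standing in their cells.

Things in the scene. Friction and masses are not known exactly. Their poses are not given: they have to be found in the camera images.
- white_rack: White rack, full at the start, fixed to the bench: an open tray of four square cells in one straight row along its own x, outside 220 x 58 x 18 mm, walls and floor 4 mm thick, each cell 50 x 50 mm inside, cell centres at x = -81, -27, +27 and +81 mm, y = 0. A solid black tab, 28 x 58 x 18 mm, closes its +x end (x = 110 to 138 mm). Origin: centre of the tray's underside, on the bench; a bottle standing in a cell has its foot at z = 4 mm. It may lie at any yaw.
- pink_rack: Pink rack, empty at the start, fixed to the bench: an open tray of four square cells in one straight row along its own x, outside 220 x 58 x 18 mm, walls and floor 4 mm thick, each cell 50 x 50 mm inside, cell centres at x = -81, -27, +27 and +81 mm, y = 0. A solid black tab, 28 x 58 x 18 mm, closes its +x end (x = 110 to 138 mm). Origin: centre of the tray's underside, on the bench; a bottle standing in a cell has its foot at z = 4 mm. It may lie at any yaw.
- yellow_bottle: Loose amber glass dropper bottle with a yellow collar and rubber bulb (and a yellow band round its foot), 60 g or so, standing upright in one cell of the white rack. Round body 32 mm in diameter from the foot to 56 mm up, then shoulder, collar 25 mm in diameter at 63 to 73 mm, bulb 17 mm in diameter, top at 88 mm. Origin: centre of its foot, z up along the bottle.
- red_bottle: Loose amber glass dropper bottle with a red collar and rubber bulb (and a red band round its foot), 60 g or so, standing upright in one cell of the white rack. Round body 32 mm in diameter from the foot to 56 mm up, then shoulder, collar 25 mm in diameter at 63 to 73 mm, bulb 17 mm in diameter, top at 88 mm. Origin: centre of its foot, z up along the bottle.
- green_bottle: Loose amber glass dropper bottle with a green collar and rubber bulb (and a green band round its foot), 60 g or so, standing upright in one cell of the white rack. Round body 32 mm in diameter from the foot to 56 mm up, then shoulder, collar 25 mm in diameter at 63 to 73 mm, bulb 17 mm in diameter, top at 88 mm. Origin: centre of its foot, z up along the bottle.
- blue_bottle: Loose amber glass dropper bottle with a blue collar and rubber bulb (and a blue band round its foot), 60 g or so, standing upright in one cell of the white rack. Round body 32 mm in diameter from the foot to 56 mm up, then shoulder, collar 25 mm in diameter at 63 to 73 mm, bulb 17 mm in diameter, top at 88 mm. Origin: centre of its foot, z up along the bottle.
- yellow_tag: Fixed yellow-topped label block, 34 x 14 x 14 mm, on the bench against the white rack's -y side, beside the cell in which the yellow bottle stands at the start (its x in the rack's frame is that cell's, within 2 mm; its y is -42 mm). It stays there, so it shows where the bottle came from. Origin: centre of its underside.
- red_tag: Fixed red-topped label block, 34 x 14 x 14 mm, on the bench against the white rack's -y side, beside the cell in which the red bottle stands at the start (its x in the rack's frame is that cell's, within 2 mm; its y is -42 mm). It stays there, so it shows where the bottle came from. Origin: centre of its underside.
- green_tag: Fixed green-topped label block, 34 x 14 x 14 mm, on the bench against the white rack's -y side, beside the cell in which the green bottle stands at the start (its x in the rack's frame is that cell's, within 2 mm; its y is -42 mm). It stays there, so it shows where the bottle came from. Origin: centre of its underside.
- blue_tag: Fixed blue-topped label block, 34 x 14 x 14 mm, on the bench against the white rack's -y side, beside the cell in which the blue bottle stands at the start (its x in the rack's frame is that cell's, within 2 mm; its y is -42 mm). It stays there, so it shows where the bottle came from. Origin: centre of its underside.
There are look-alikes about, which are no part of the job. What is shaped like the red_tag but brown or grey is not meant. What is shaped like the green_tag but brown or grey is not meant.

How it is judged (in metres and radians):
At the end, for the whole second after the job is handed in: Each bottle stands upright (within 0.1 rad) and at rest on the floor (4 mm) of its cell in the pink rack, within 13 mm of the cell's centre along the rack's x and y; a bottle whose tag is beside the white rack's cell at x is in the pink rack's cell at -x (((x of yellow_tag in the frame of white_rack between -0.101 and -0.061 m and x of yellow_bottle in the frame of pink_rack between 0.068 and 0.094 m) or (x of yellow_tag in the frame of white_rack between -0.047 and -0.007 m and x of yellow_bottle in the frame of pink_rack between 0.014 and 0.04 m) or (x of yellow_tag in the frame of white_rack between 0.007 and 0.047 m and x of yellow_bottle in the frame of pink_rack between -0.04 and -0.014 m) or (x of yellow_tag in the frame of white_rack between 0.061 and 0.101 m and x of yellow_bottle in the frame of pink_rack between -0.094 and -0.068 m)) and y of yellow_bottle in the frame of pink_rack between -0.013 and 0.013 m and z of yellow_bottle in the frame of pink_rack between 0 and 0.008 m and angle between each of yellow_bottle, red_bottle, green_bottle, blue_bottle's own z axis and vertical below 0.1 rad and linear speed of each of yellow_bottle, red_bottle, green_bottle, blue_bottle below 0.02 m/s and angular speed of each of yellow_bottle, red_bottle, green_bottle, blue_bottle below 0.2 rad/s and ((x of red_tag in the frame of white_rack between -0.101 and -0.061 m and x of red_bottle in the frame of pink_rack between 0.068 and 0.094 m) or (x of red_tag in the frame of white_rack between -0.047 and -0.007 m and x of red_bottle in the frame of pink_rack between 0.014 and 0.04 m) or (x of red_tag in the frame of white_rack between 0.007 and 0.047 m and x of red_bottle in the frame of pink_rack between -0.04 and -0.014 m) or (x of red_tag in the frame of white_rack between 0.061 and 0.101 m and x of red_bottle in the frame of pink_rack between -0.094 and -0.068 m)) and y of red_bottle in the frame of pink_rack between -0.013 and 0.013 m and z of red_bottle in the frame of pink_rack between 0 and 0.008 m and ((x of green_tag in the frame of white_rack between -0.101 and -0.061 m and x of green_bottle in the frame of pink_rack between 0.068 and 0.094 m) or (x of green_tag in the frame of white_rack between -0.047 and -0.007 m and x of green_bottle in the frame of pink_rack between 0.014 and 0.04 m) or (x of green_tag in the frame of white_rack between 0.007 and 0.047 m and x of green_bottle in the frame of pink_rack between -0.04 and -0.014 m) or (x of green_tag in the frame of white_rack between 0.061 and 0.101 m and x of green_bottle in the frame of pink_rack between -0.094 and -0.068 m)) and y of green_bottle in the frame of pink_rack between -0.013 and 0.013 m and z of green_bottle in the frame of pink_rack between 0 and 0.008 m and ((x of blue_tag in the frame of white_rack between -0.101 and -0.061 m and x of blue_bottle in the frame of pink_rack between 0.068 and 0.094 m) or (x of blue_tag in the frame of white_rack between -0.047 and -0.007 m and x of blue_bottle in the frame of pink_rack between 0.014 and 0.04 m) or (x of blue_tag in the frame of white_rack between 0.007 and 0.047 m and x of blue_bottle in the frame of pink_rack between -0.04 and -0.014 m) or (x of blue_tag in the frame of white_rack between 0.061 and 0.101 m and x of blue_bottle in the frame of pink_rack between -0.094 and -0.068 m)) and y of blue_bottle in the frame of pink_rack between -0.013 and 0.013 m and z of blue_bottle in the frame of pink_rack between 0 and 0.008 m); the robot touches nothing.
It fails at once if a bottle is tipped over (more than 35 degrees from upright) (angle between any of yellow_bottle, red_bottle, green_bottle, blue_bottle's own z axis and vertical above 0.6 rad).
It fails at once if a bottle is dropped: it falls freely from more than about 35 mm above its place ((height (world z) of yellow_bottle above 0.03 m and linear speed of yellow_bottle above 0.4 m/s and contact force between yellow_bottle and the fingers below 0.01 N) or (height (world z) of red_bottle above 0.03 m and linear speed of red_bottle above 0.4 m/s and contact force between red_bottle and the fingers below 0.01 N) or (height (world z) of green_bottle above 0.03 m and linear speed of green_bottle above 0.4 m/s and contact force between green_bottle and the fingers below 0.01 N) or (height (world z) of blue_bottle above 0.03 m and linear speed of blue_bottle above 0.4 m/s and contact force between blue_bottle and the fingers below 0.01 N)).
It also fails if it takes over 109 s, if anything falls off the work surface, if the arm or the gripper's body presses on something with over 40 N, if the wrist force passes 120 N, or if a joint passes its speed limit or range.

### The arm

A 6-joint arm with a two-finger parallel gripper is mounted at the origin on the work surface. World frame = base frame: x ahead of the robot, y to its left, z up, the work surface at z = 0. Lengths are in m, angles in degrees, forces in N, time in s.
With the tool pointing down it reaches from about 0.4 to 0.825 m from the base axis. Payload 7 kg.
Tool frame: the origin (TCP) lies at the very end of the fingers, on their centre line; the grasp point (between the pads) lies 19 mm behind it (hold_point_z is the distance from the TCP to the grasp point, in m); x points along the fingers, y is the direction in which the jaws open and shut, and the axes are right-handed (so a half turn about x gives the same grasp; the last joint's range is limited). The gripper opens to 88 mm and grips with 3 to 60 N. Pads are 19 mm wide; open, the fingers measure 130 mm over their backs; the gripper's body (78 mm by 193 mm) begins 47 mm behind the grasp point.
Start: joints at [-59.926, 20.546, 0.682, 0, -70.136, -16.507], TCP at [0.158, -0.656, 0.227] pointing down, gripper open.
Joint ranges: [-176.03, 176.03], [-82.01, 121.73], [-58.28, 71.71], [-173.87, 95.51], [-174.79, -0.11], [-173.66, 173.66]. Speed limits (degrees/s): [136.94, 136.94, 172.46, 180, 180, 180].

### API

Orientations are given as [roll, pitch, yaw] about the fixed x, y, z axes, in that order (R = Rz(yaw) Ry(pitch) Rx(roll)).
In Python, from plant import * gives the robot as it stands.
- The arm moves only by the shell command python3 -m crank 'ROWS'. ROWS is a JSON object of lists of equal length, an entry for each row: "delta_pos": the shift along the tool's x, y, z in m, a list of three; "turn": the turn, a rotation vector about the tool's x, y, z in degrees, a list of three; "grip": the opening, from 0 (shut) to 1 (fully open). A call has 1 to 12 rows; each row is the pose to reach, as a shift and turn from the pose commanded when the call began, along the tool's axes at that moment; what a row does not reach only later rows make up. A row lasts 1/12 s, in which the tool goes at most 41.7 mm and 7.16 degrees, less where a joint would pass 70% of its speed; a pose out of reach is approached as far as the arm can. A call with a gripper value outside its range is refused whole. The fingers move at their own pace and stop on an object; the grip force is fixed at half the most. Time passes only in rows, so rows that repeat a pose let the fingers close. It gives the time, the measured TCP pose, the force and the opening at its end, in the units of the state.
- get_obs(): the state, without advancing time (a new reading comes with each control period).
- snapshot(name): name is "side" or "top"; returns a dict with "pixels" (420x560x3 uint8, blue, green, red), "range_z" (420x560 float32, m along the optical axis (not along the pixel's ray), 0 where there is no reading), "camera_matrix" (3x3 intrinsics, pixels), "eye" and "rotation" of the camera in the world. Camera axes: x right, y up, looking along -z (the intrinsics and any distortion apply to the point x, -y, -z); pixel columns grow to the right and rows downward; lengths in m; the calibration is good to about 2 mm. A picture is of the moment at which its call begins.
- close_job(): hands the job in, once; it reports no verdict.
The state is a dict: "clock": time; "joint_pos": joint angles; "qvel": joint speeds; "tau": joint torques, N m; "tool_pos": TCP position; "orientation": TCP orientation; "force": force on the tool from outside, world axes, zero at the start; "moment": the same for the moment, N m; "opening": finger opening in m.
Only numpy, scipy, OpenCV 4.12 (cv2) and the standard library are available. Lean on these libraries where they do the work, as an engineer would, in place of code of your own. Each camera call takes 0.05 s, during which the arm holds its last target. There are 200 camera calls.

## Working session

There is one attempt and no reset: what is moved stays moved. The work goes in short steps, Python scripts to look and compute and a shell command to move; the robot and the scene stay as the last step left them, time stands still between calls to the robot, and variables do not carry over. Pictures are saved under pics/ and viewed, about 12 in all and at most 16, crops included, and the job is handed in when it is done.

```bash
mkdir -p pics
cat > h.py <<'E'
from plant import *
import numpy as np, cv2
def cloud(s):
    d=s["range_z"].astype(float);K=np.array(s["camera_matrix"]);v,u=np.indices(d.shape)
    p=np.stack([(u-K[0,2])/K[0,0]*d,-(v-K[1,2])/K[1,1]*d,-d],-1)
    return p@np.array(s["rotation"]).T+np.array(s["eye"])
E
python3 - <<'E'
from h import *
print(get_obs())
for n in("top","side"):
    s=snapshot(n);cv2.imwrite(f"pics/{n}0.png",s["pixels"]);np.savez(f"{n}0.npz",**s)
    print(n,s["eye"],s["rotation"],s["camera_matrix"],[k for k in s])
E
```

```text
{'clock': 0.0, 'joint_pos': array([-5.99251773e+01,  2.05924130e+01,  6.33173245e-01, -2.05163670e-02,
       -7.01363614e+01, -1.65047474e+01]), 'qvel': array([ 0.01415702,  0.07164145,  0.03181024, -0.11545529,  0.01706393,
        0.13142949]), 'tau': array([-9.62744116e-05, -5.82723212e+01,  2.93048126e+01,  6.99700847e+00,
        6.94215763e-03, -1.88081517e-04]), 'tool_pos': array([ 0.15820966, -0.65568315,  0.22560585]), 'orientation': array([ 95.1005727 ,  89.90247208, 108.66366072]), 'force': array([-0.14297637, -0.11882758, -0.13225515]), 'moment': array([-0.02742564,  0.0312054 , -0.04168372]), 'opening': 0.08760374693897721}
top [ 0.37772895 -0.02119614  0.96745972] [ 10.09193486  -0.54522734 -90.43682472] [[390.4374779    0.         279.37919519]
 [  0.         390.4374779  210.45848151]
 [  0.           0.           1.        ]] ['pixels', 'range_z', 'camera_matrix', 'eye', 'rotation']
side [ 0.47415127 -0.55502267  0.61897534] [41.82873949  1.05110341 -6.48663228] [[382.93395168   0.         274.79581802]
 [  0.         382.93395168 205.91396836]
 [  0.           0.           1.        ]] ['pixels', 'range_z', 'camera_matrix', 'eye', 'rotation']
```

View pics/top0.png

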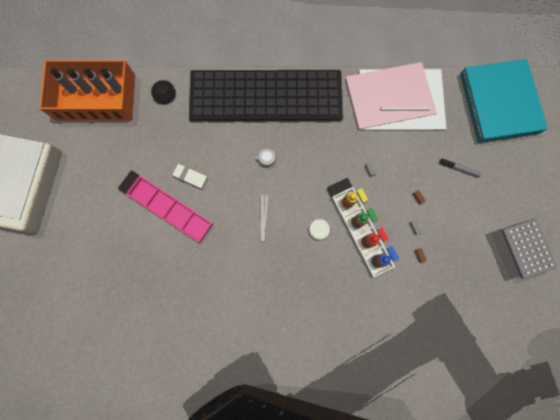

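View pics/side0.png

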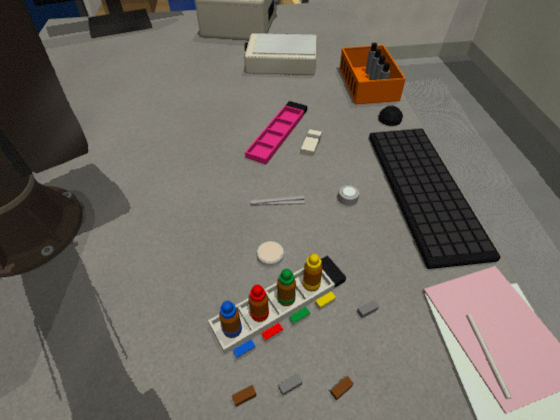

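Top view: the white rack's tab is at (342,187). From the tab the bottles are yellow (351,199), green (362,218), red (372,240), blue (381,261), and the tags agree. The pink tab is at (129,182) and its far end at (208,240).

```bash
cat > h.py <<'E'
from plant import *
import numpy as np, cv2
from scipy.spatial.transform import Rotation as R
def cloud(s):
    d=np.array(s["range_z"]).astype(float);K=np.array(s["camera_matrix"]);v,u=np.indices(d.shape)
    p=np.stack([(u-K[0,2])/K[0,0]*d,-(v-K[1,2])/K[1,1]*d,-d],-1)
    return R.from_euler('xyz',s["rotation"],degrees=True).apply(p.reshape(-1,3)).reshape(p.shape)+np.array(s["eye"])
def rect(P,m):
    q=P[m][:,:2].astype(np.float32)
    return cv2.minAreaRect(q*1000)
def cols(s):
    hsv=cv2.cvtColor(np.array(s["pixels"]),cv2.COLOR_BGR2HSV);h,S,v=[hsv[...,i].astype(int) for i in range(3)]
    return h,S,v
E
python3 - <<'E'
from h import *
for n in("top","side"):
    s=np.load(f"{n}0.npz");P=cloud(s);h,S,v=cols(s);z=P[...,2]
    print(n,"bench z",np.median(z[(z<.03)&(z>-.03)]))
    def biggest(m):
        k,l,st,c=cv2.connectedComponentsWithStats(m.astype(np.uint8));i=1+np.argmax(st[1:,4]);return l==i
    pk=biggest((h>155)&(h<172)&(S>120)&(v>80)&(z<.05))
    print(" pink",pk.sum(),rect(P,pk),np.percentile(z[pk],[5,50,95]))
    a=P[...,0:2]
    # black tabs
    near=lambda c,r:np.linalg.norm(a-np.array(c),axis=-1)<r
    pc=P[pk].mean(0)[:2]
    bl=biggest((v<60)&(z>.010)&(z<.024)&near(pc,.17)); print(" ptab",bl.sum(),rect(P,bl),np.median(z[bl]))
    reg=(z>.008)&(z<.12)&(a[...,1]<0)
    for nm,lo,hi in(("yellow",20,33),("green",50,85),("red",-1,8),("blue",105,125)):
        m=(h>lo)&(h<hi)&(S>150)&(v>60)&(a[...,1]<.0)&(a[...,0]<.6)&(a[...,0]>.25)
        for lab,zz in(("bulb",(z>.078)&(z<.11)),("tag",(z>.011)&(z<.02))):
            mm=m&zz
            if mm.sum()>5: mm=biggest(mm);print(" ",nm,lab,mm.sum(),P[mm].mean(0).round(4),z[mm].max().round(4),np.round(rect(P,mm),1) if 0 else '')
    wt=biggest((S<70)&(v>120)&(z>.013)&(z<.024)&(a[...,1]<-.08)&(a[...,0]<.6)&(a[...,0]>.25))
    print(" white",wt.sum(),rect(P,wt),np.median(z[wt]))
    wc=P[wt].mean(0)[:2]
    bl=biggest((v<60)&(z>.010)&(z<.024)&near(wc,.17)); print(" wtab",bl.sum(),rect(P,bl),np.median(z[bl]))
E
```

```text
top bench z -2.731275803613542e-05
 pink 2060 ((554.56982421875, 243.43368530273438), (223.7278594970703, 57.614437103271484), 56.49090576171875) [0.00133433 0.00469502 0.01891589]
 ptab 161 ((622.6154174804688, 345.7674255371094), (20.569198608398438, 52.712860107421875), 56.44203186035156) 0.017953234085013703
  yellow bulb 43 [ 0.5669 -0.2003  0.0884] 0.0937 
  yellow tag 48 [ 0.5855 -0.2384  0.0134] 0.0171 
  red bulb 53 [ 0.4693 -0.2458  0.0876] 0.0944 
  red tag 48 [ 0.4873 -0.2852  0.0136] 0.0161 
  blue bulb 47 [ 0.4218 -0.2681  0.0882] 0.0926 
  blue tag 49 [ 0.4393 -0.3071  0.0135] 0.0172 
 white 459 ((495.61737060546875, -235.6311798095703), (221.1845703125, 59.21517562866211), 25.155920028686523) 0.01653607754719444
 wtab 167 ((606.53955078125, -180.739501953125), (20.54224395751953, 54.149192810058594), 26.011417388916016) 0.016941006947780668
side bench z 0.0019281783094885485
 pink 1506 ((555.8365478515625, 240.6428680419922), (228.20095825195312, 59.0953254699707), 56.694313049316406) [0.00366699 0.00826816 0.019791  ]
 ptab 88 ((623.4696044921875, 341.0416259765625), (22.010923385620117, 54.05506896972656), 53.09999084472656) 0.019062993022050334
  yellow bulb 123 [ 0.5676 -0.2078  0.0864] 0.0947 
  yellow tag 149 [ 0.5853 -0.2428  0.0149] 0.0172 
  green bulb 118 [ 0.5194 -0.2312  0.0866] 0.0945 
  green tag 148 [ 0.5376 -0.2659  0.0151] 0.0178 
  red bulb 141 [ 0.4705 -0.254   0.0865] 0.0955 
  red tag 182 [ 0.4881 -0.2889  0.015 ] 0.0179 
  blue bulb 151 [ 0.4232 -0.2766  0.0864] 0.0952 
  blue tag 185 [ 0.4407 -0.3114  0.0152] 0.0178 
 white 807 ((491.9742431640625, -239.4260711669922), (212.5881805419922, 59.77311325073242), 25.153676986694336) 0.01850164676078514
 wtab 346 ((608.1604614257812, -187.23422241210938), (25.192873001098633, 55.00143051147461), 24.688575744628906) 0.01891776754501079
```

```bash
cat >> h.py <<'E'
W=(.4947,-.2375,25.1); PK=(.555,.243,56.4)
def cell(r,x):
    c=np.radians(r[2]);return np.array([r[0]+x*np.cos(c),r[1]+x*np.sin(c)]),r[2]+90
def plan(r,x,z):
    o=get_obs();p,j=cell(r,x);C=R.from_euler('xyz',o['orientation'],degrees=True)
    T=R.from_euler('z',j-90,degrees=True)*R.from_euler('y',90,degrees=True)
    d=C.inv().apply(np.r_[p,z]-o['tool_pos']);t=(C.inv()*T).as_rotvec(degrees=True)
    print('delta',d.round(4),'turn',t.round(2),'t',o['clock'],'tcp',o['tool_pos'].round(4),'open',round(o['opening'],4),'J',o['joint_pos'].round(0))
E
python3 - <<'E'
from h import *
plan(W,.081,.15)
s=np.load("top0.npz");P=cloud(s);z=P[...,2];h,S,v=cols(s)
m=(z>.014)&(z<.023)&(h>155)&(h<172)&(S>120)&(np.abs(P[...,1]-.243)<.15)
print(rect(P,m))
E
```

```text
delta [0.0761 0.3438 0.5045] turn [-11.54   0.    -0.09] t 0.1 tcp [ 0.1582 -0.6558  0.2257] open 0.0875 J [-60.  21.   1.  -0. -70. -17.]
((554.79248046875, 243.28623962402344), (223.7278594970703, 57.08026885986328), 56.49090576171875)
```

```bash
python3 -m crank '{"delta_pos":[[0,0.005,0.007],[0,0.02,0.03],[0,0.042,0.06],[0,0.064,0.095],[0,0.086,0.13],[0,0.108,0.165],[0,0.13,0.2],[0,0.152,0.23],[0,0.174,0.26],[0,0.196,0.285],[0,0.21,0.302],[0,0.215,0.31]],"turn":[[-1,0,0],[-2,0,0],[-3,0,0],[-4,0,0],[-5,0,0],[-6,0,0],[-7,0,0],[-8,0,0],[-9,0,0],[-10,0,0],[-11,0,0],[-11.5,0,0]],"grip":[1,1,1,1,1,1,1,1,1,1,1,1]}'; python3 -c "from h import *;plan(W,.081,.15)"
```

```text
clock: 1.1
tool_pos: [0.4107, -0.3716, 0.2267]
orientation: [1.5, 90.0, 26.9]
force: [0.4, 0.1, 0.2]
opening: 0.0877
delta [0.0768 0.085  0.2142] turn [ 0.22  0.04 -0.  ] t 1.1 tcp [ 0.4107 -0.3716  0.2267] open 0.0877 J [-22.   9. -15.  -0. -66. -43.]
```

```bash
python3 -m crank '{"delta_pos":[[0,0.005,0.01],[0.005,0.015,0.035],[0.015,0.027,0.065],[0.025,0.04,0.1],[0.04,0.053,0.135],[0.055,0.066,0.17],[0.066,0.077,0.195],[0.073,0.083,0.21],[0.076,0.085,0.214],[0.0765,0.085,0.214],[0.0765,0.085,0.214]],"turn":[[0,0,0],[0,0,0],[0,0,0],[0,0,0],[0,0,0],[0,0,0],[0,0,0],[0,0,0],[0,0,0],[0,0,0],[0,0,0]],"grip":[1,1,1,1,1,1,1,1,1,1,1]}'; python3 -c "
from h import *;plan(W,.081,.033)
cv2.imwrite('pics/s1.png',snapshot('side')['pixels'][180:400,150:450].repeat(2,0).repeat(2,1))"
```

```text
clock: 2.02
tool_pos: [0.5665, -0.2074, 0.15]
orientation: [164.2, 90.0, -170.7]
force: [-0.3, -0.6, 0.6]
opening: 0.0878
delta [0.117  0.0032 0.0033] turn [-0.05 -0.04 -0.01] t 2.0167 tcp [ 0.5665 -0.2074  0.15  ] open 0.0878 J [ -2.  17. -15.   0. -58. -63.]
```

View pics/s1.png

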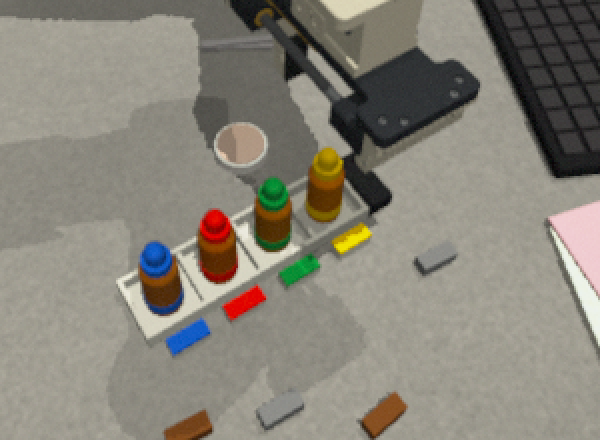

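The side view shows the gripper above the yellow bottle at (325,185) with its fingers on either side of the row. I'm descending now.

```bash
python3 -m crank '{"delta_pos":[[0.005,0.002,0.002],[0.015,0.003,0.003],[0.03,0.003,0.003],[0.048,0.003,0.003],[0.066,0.003,0.003],[0.084,0.003,0.003],[0.098,0.003,0.003],[0.108,0.003,0.003],[0.114,0.003,0.003],[0.117,0.003,0.003],[0.117,0.003,0.003],[0.117,0.003,0.003]],"turn":[[0,0,0],[0,0,0],[0,0,0],[0,0,0],[0,0,0],[0,0,0],[0,0,0],[0,0,0],[0,0,0],[0,0,0],[0,0,0],[0,0,0]],"grip":[1,1,1,1,1,1,1,1,1,1,1,1]}'; python3 -c "
from h import *;plan(W,.081,.033)
cv2.imwrite('pics/s2.png',snapshot('side')['pixels'][180:400,150:450].repeat(2,0).repeat(2,1))"
```

```text
clock: 3.07
tool_pos: [0.5689, -0.2029, 0.0336]
orientation: [-36.4, 90.0, -11.3]
force: [0.6, 0.2, -0.2]
opening: 0.0878
delta [ 0.0006  0.0001 -0.0009] turn [-0.03  0.04  0.03] t 3.0667 tcp [ 0.5689 -0.2029  0.0336] open 0.0878 J [ -1.  25. -21.   0. -44. -64.]
```

View pics/s2.png

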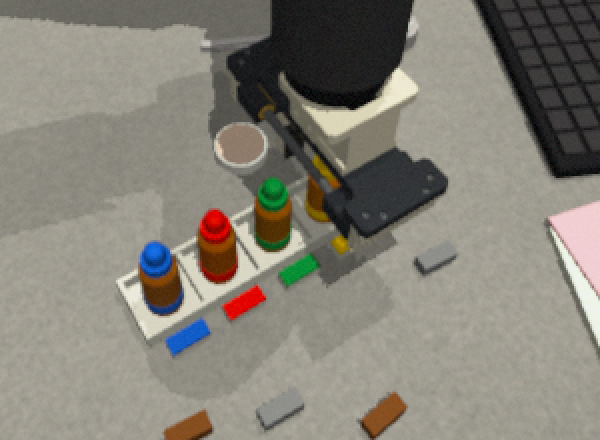

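The yellow bottle (318,205) is between the fingers and no neighbour is touched. I'm closing the gripper.

```bash
python3 -m crank '{"delta_pos":[[0,0,0],[0,0,0],[0,0,0],[0,0,0],[0,0,0],[0,0,0],[0,0,0],[0,0,0],[0,0,0],[0,0,0],[0,0,0],[0,0,0]],"turn":[[0,0,0],[0,0,0],[0,0,0],[0,0,0],[0,0,0],[0,0,0],[0,0,0],[0,0,0],[0,0,0],[0,0,0],[0,0,0],[0,0,0]],"grip":[0.3,0.3,0.3,0.3,0.2,0.2,0.2,0.2,0.2,0.2,0.2,0.2]}'; python3 -c "
from h import *;plan(W,.081,.033)"
```

```text
clock: 4.12
tool_pos: [0.5685, -0.2028, 0.033]
orientation: [-173.9, 90.0, -148.8]
force: [-0.9, -0.2, 0.8]
opening: 0.0311
delta [ 0.     -0.0001 -0.0006] turn [-0.03 -0.    0.  ] t 4.1167 tcp [ 0.5685 -0.2028  0.033 ] open 0.0311 J [ -1.  25. -21.   0. -44. -64.]
```

```bash
python3 -m crank '{"delta_pos":[[-0.003,0,0],[-0.01,0,0],[-0.022,0,0],[-0.038,0,0],[-0.056,0,0],[-0.074,0,0],[-0.09,0,0],[-0.103,0,0],[-0.112,0,0],[-0.116,0,0],[-0.117,0,0]],"turn":[[0,0,0],[0,0,0],[0,0,0],[0,0,0],[0,0,0],[0,0,0],[0,0,0],[0,0,0],[0,0,0],[0,0,0],[0,0,0]],"grip":[0.2,0.2,0.2,0.2,0.2,0.2,0.2,0.2,0.2,0.2,0.2]}'; python3 -c "
from h import *;plan(PK,-.081,.15)"
```

```text
clock: 5.03
tool_pos: [0.5688, -0.2028, 0.151]
orientation: [-26.8, 89.9, -1.7]
force: [0.1, -0.4, -0.8]
opening: 0.0309
delta [0.0009 0.3675 0.1072] turn [-31.33   0.06   0.05] t 5.0333 tcp [ 0.5688 -0.2028  0.151 ] open 0.0309 J [ -1.  17. -15.   0. -58. -64.]
```

```bash
python3 -m crank '{"delta_pos":[[0,0.006,0.002],[0,0.022,0.006],[0,0.05,0.015],[0,0.085,0.025],[0,0.122,0.036],[0,0.16,0.047],[0,0.198,0.058],[0,0.236,0.069],[0,0.273,0.08],[0,0.307,0.09],[0,0.334,0.098],[0,0.352,0.103]],"turn":[[-1,0,0],[-3,0,0],[-5,0,0],[-8,0,0],[-11,0,0],[-14,0,0],[-17,0,0],[-20,0,0],[-23,0,0],[-26,0,0],[-29,0,0],[-31.3,0,0]],"grip":[0.2,0.2,0.2,0.2,0.2,0.2,0.2,0.2,0.2,0.2,0.2,0.2]}'; python3 -c "
from h import *;plan(PK,-.081,.15)"
```

```text
clock: 6.03
tool_pos: [0.5114, 0.1624, 0.1492]
orientation: [149.4, 89.9, -154.0]
force: [0.1, -0.5, -1.3]
opening: 0.0312
delta [-0.0008  0.0083  0.0103] turn [ 0.28 -0.06 -0.04] t 6.0333 tcp [0.5114 0.1624 0.1492] open 0.0312 J [ 39.  11. -23.  -0. -56. -72.]
```

```bash
python3 -m crank '{"delta_pos":[[0,0.004,0.005],[0,0.008,0.009],[0,0.0095,0.011],[0.008,0.0095,0.011],[0.02,0.0095,0.011],[0.035,0.0095,0.011],[0.05,0.0095,0.011],[0.064,0.0095,0.011],[0.076,0.0095,0.011],[0.085,0.0095,0.011],[0.089,0.0095,0.011],[0.089,0.0095,0.011]],"turn":[[0,0,0],[0,0,0],[0,0,0],[0,0,0],[0,0,0],[0,0,0],[0,0,0],[0,0,0],[0,0,0],[0,0,0],[0,0,0],[0,0,0]],"grip":[0.2,0.2,0.2,0.2,0.2,0.2,0.2,0.2,0.2,0.2,0.2,0.2]}'; python3 -c "
from h import *;plan(PK,-.081,.033)
s=snapshot('side');cv2.imwrite('pics/s3.png',s['pixels'][60:230,170:400].repeat(3,0).repeat(3,1))
s=snapshot('top');cv2.imwrite('pics/t3.png',s['pixels'][140:290,60:280].repeat(3,0).repeat(3,1))"
```

```text
clock: 7.03
tool_pos: [0.5104, 0.1731, 0.0599]
orientation: [160.5, 89.9, -143.2]
force: [-0.3, -1.0, -1.0]
opening: 0.031
delta [0.0269 0.0015 0.002 ] turn [-0.1  -0.11 -0.04] t 7.0333 tcp [0.5104 0.1731 0.0599] open 0.031 J [ 40.  18. -28.  -0. -44. -73.]
```

View pics/s3.png

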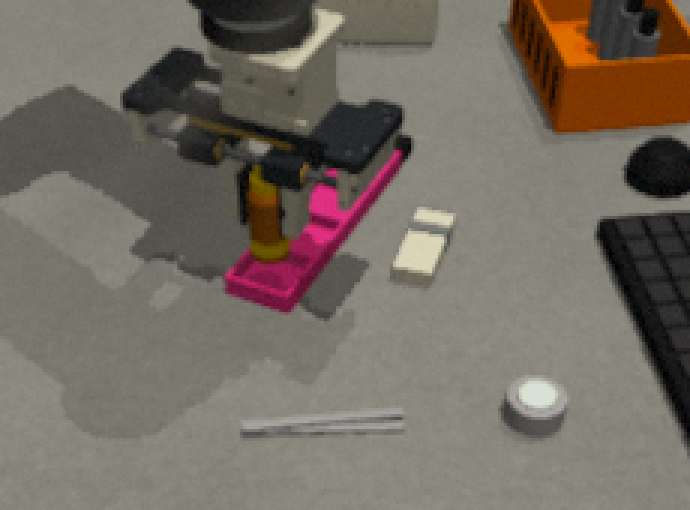

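The yellow bottle hangs upright over the far end cell (270,255). I'll lower it.

```bash
python3 -m crank '{"delta_pos":[[0.003,0.0015,0.002],[0.007,0.0015,0.002],[0.011,0.0015,0.002],[0.015,0.0015,0.002],[0.019,0.0015,0.002],[0.022,0.0015,0.002],[0.0245,0.0015,0.002],[0.026,0.0015,0.002],[0.0265,0.0015,0.002],[0.027,0.0015,0.002],[0.027,0.0015,0.002],[0.027,0.0015,0.002]],"turn":[[0,0,0],[0,0,0],[0,0,0],[0,0,0],[0,0,0],[0,0,0],[0,0,0],[0,0,0],[0,0,0],[0,0,0],[0,0,0],[0,0,0]],"grip":[0.2,0.2,0.2,0.2,0.2,0.2,0.2,0.2,0.2,0.2,0.2,0.2]}'; python3 -c "
from h import *;plan(PK,-.081,.033)"
```

```text
clock: 8.13
tool_pos: [0.5108, 0.1767, 0.0342]
orientation: [-19.0, 90.0, 37.3]
force: [-0.2, -0.3, -0.1]
opening: 0.0312
delta [ 0.0012 -0.0001 -0.0013] turn [-0.03  0.01  0.  ] t 8.1333 tcp [0.5108 0.1767 0.0342] open 0.0312 J [ 40.  20. -30.   0. -40. -73.]
```

```bash
python3 -m crank '{"delta_pos":[[0.001,0,0],[0.001,0,0],[0.001,0,0],[0.001,0,0],[0.001,0,0],[0.001,0,0],[0.001,0,0],[0.001,0,0],[0.001,0,0],[0.001,0,0],[0.001,0,0],[0.001,0,0]],"turn":[[0,0,0],[0,0,0],[0,0,0],[0,0,0],[0,0,0],[0,0,0],[0,0,0],[0,0,0],[0,0,0],[0,0,0],[0,0,0],[0,0,0]],"grip":[0.2,0.2,0.4,0.4,0.5,0.6,0.8,1,1,1,1,1]}'; python3 -c "
from h import *;plan(PK,-.081,.15)"
```

```text
clock: 9.13
tool_pos: [0.5107, 0.1766, 0.0331]
orientation: [14.1, 90.0, 70.5]
force: [0.8, 0.0, -0.3]
opening: 0.083
delta [-0.1169 -0.0002 -0.0012] turn [-0.03  0.   -0.  ] t 9.1333 tcp [0.5107 0.1766 0.0331] open 0.083 J [ 40.  20. -30.  -0. -40. -73.]
```

```bash
python3 -m crank '{"delta_pos":[[-0.003,0,0],[-0.01,0,0],[-0.022,0,0],[-0.04,0,0],[-0.06,0,0],[-0.08,0,0],[-0.098,0,0],[-0.11,0,0],[-0.116,0,0],[-0.117,0,0],[-0.117,0,0]],"turn":[[0,0,0],[0,0,0],[0,0,0],[0,0,0],[0,0,0],[0,0,0],[0,0,0],[0,0,0],[0,0,0],[0,0,0],[0,0,0]],"grip":[1,1,1,1,1,1,1,1,1,1,1]}'; python3 -c "
from h import *;plan(W,.027,.15)
s=snapshot('side');cv2.imwrite('pics/s4.png',s['pixels'][60:230,170:400].repeat(3,0).repeat(3,1))"
```

```text
clock: 10.05
tool_pos: [0.5106, 0.1766, 0.1502]
orientation: [2.7, 90.0, 59.0]
force: [-0.1, -0.3, -0.0]
opening: 0.0876
delta [ 0.     -0.2302 -0.3305] turn [ 3.126e+01  3.000e-02 -1.000e-02] t 10.05 tcp [0.5106 0.1766 0.1502] open 0.0876 J [ 40.  12. -22.  -0. -56. -73.]
```

View pics/s4.png

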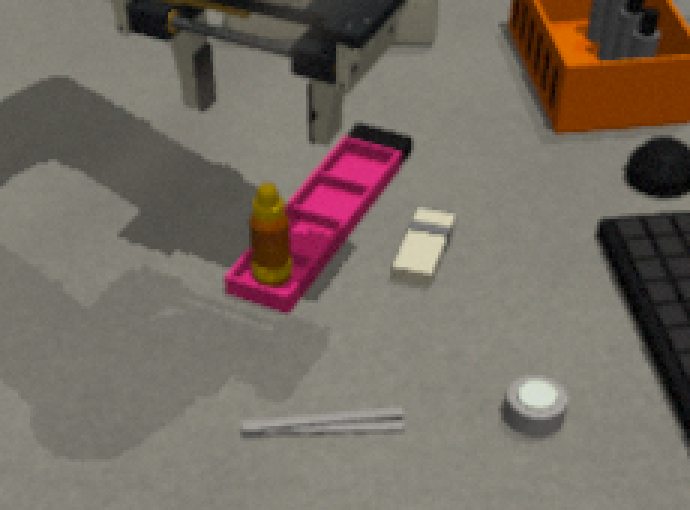

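Yellow stands upright in the far cell (272,265), roughly centred. Next is green.

```bash
python3 -m crank '{"delta_pos":[[0,-0.004,-0.006],[0,-0.015,-0.022],[0,-0.034,-0.049],[0,-0.056,-0.081],[0,-0.079,-0.114],[0,-0.102,-0.147],[0,-0.125,-0.18],[0,-0.148,-0.213],[0,-0.171,-0.246],[0,-0.192,-0.276],[0,-0.209,-0.3],[0,-0.22,-0.316]],"turn":[[1,0,0],[3,0,0],[5,0,0],[8,0,0],[11,0,0],[14,0,0],[17,0,0],[20,0,0],[23,0,0],[26,0,0],[29,0,0],[31.3,0,0]],"grip":[1,1,1,1,1,1,1,1,1,1,1,1]}'; python3 -c "
from h import *;plan(W,.027,.15)"
```

```text
clock: 11.1
tool_pos: [0.5177, -0.2114, 0.1489]
orientation: [156.1, 89.9, -179.2]
force: [0.9, 0.1, 0.1]
opening: 0.0874
delta [-0.0011 -0.0139 -0.0048] turn [-0.35 -0.12 -0.05] t 11.1 tcp [ 0.5177 -0.2114  0.1489] open 0.0874 J [ -2.  13. -20.   0. -56. -63.]
```

```bash
python3 -m crank '{"delta_pos":[[0,-0.008,-0.003],[0,-0.0135,-0.005],[0.005,-0.0145,-0.005],[0.018,-0.0145,-0.005],[0.034,-0.0145,-0.005],[0.052,-0.0145,-0.005],[0.07,-0.0145,-0.005],[0.087,-0.0145,-0.005],[0.102,-0.0145,-0.005],[0.111,-0.0145,-0.005],[0.115,-0.0145,-0.005],[0.116,-0.0145,-0.005]],"turn":[[-0.2,0,0],[-0.2,0,0],[-0.2,0,0],[-0.2,0,0],[-0.2,0,0],[-0.2,0,0],[-0.2,0,0],[-0.2,0,0],[-0.2,0,0],[-0.2,0,0],[-0.2,0,0],[-0.2,0,0]],"grip":[1,1,1,1,1,1,1,1,1,1,1,1]}'; python3 -c "
from h import *;plan(W,.027,.033)"
```

```text
clock: 12.1
tool_pos: [0.5202, -0.2229, 0.0333]
orientation: [149.5, 89.9, 174.8]
force: [0.5, -0.5, 0.1]
opening: 0.0877
delta [ 0.0003 -0.0024 -0.0023] turn [ 0.24 -0.07 -0.04] t 12.1 tcp [ 0.5202 -0.2229  0.0333] open 0.0877 J [ -3.  22. -26.  -0. -42. -61.]
```

```bash
python3 -m crank '{"delta_pos":[[0,-0.002,-0.0015],[0,-0.002,-0.0015],[0,-0.002,-0.0015],[0,-0.002,-0.0015],[0,-0.002,-0.0015],[0,-0.002,-0.0015],[0,-0.002,-0.0015],[0,-0.002,-0.0015],[0,-0.002,-0.0015],[0,-0.002,-0.0015],[0,-0.002,-0.0015],[0,-0.002,-0.0015]],"turn":[[0,0,0],[0,0,0],[0,0,0],[0,0,0],[0,0,0],[0,0,0],[0,0,0],[0,0,0],[0,0,0],[0,0,0],[0,0,0],[0,0,0]],"grip":[1,0.4,0.3,0.3,0.2,0.2,0.2,0.2,0.2,0.2,0.2,0.2]}'; python3 -c "
from h import *;plan(W,.027,.033)"
```

```text
clock: 13.1
tool_pos: [0.52, -0.226, 0.034]
orientation: [-147.6, 90.0, -122.4]
force: [-0.1, -0.3, 1.3]
opening: 0.0311
delta [ 0.001   0.0003 -0.0008] turn [ 0.17 -0.    0.  ] t 13.1 tcp [ 0.52  -0.226  0.034] open 0.0311 J [ -4.  22. -26.   0. -42. -61.]
```

```bash
python3 -m crank '{"delta_pos":[[-0.003,0,0],[-0.01,0,0],[-0.022,0,0],[-0.038,0,0],[-0.056,0,0],[-0.074,0,0],[-0.09,0,0],[-0.103,0,0],[-0.112,0,0],[-0.116,0,0],[-0.117,0,0]],"turn":[[0,0,0],[0,0,0],[0,0,0],[0,0,0],[0,0,0],[0,0,0],[0,0,0],[0,0,0],[0,0,0],[0,0,0],[0,0,0]],"grip":[0.2,0.2,0.2,0.2,0.2,0.2,0.2,0.2,0.2,0.2,0.2]}'; python3 -c "
from h import *;plan(PK,-.027,.15)"
```

```text
clock: 14.02
tool_pos: [0.5203, -0.2261, 0.152]
orientation: [-29.0, 89.9, -3.8]
force: [0.1, 0.4, -1.0]
opening: 0.0309
delta [0.002  0.3954 0.2085] turn [-31.13   0.06   0.06] t 14.0167 tcp [ 0.5203 -0.2261  0.152 ] open 0.0309 J [ -4.  14. -19.   0. -57. -61.]
```

```bash
python3 -m crank '{"delta_pos":[[0,0.005,0.003],[0,0.019,0.010],[0,0.044,0.023],[0,0.078,0.041],[0,0.112,0.059],[0,0.148,0.078],[0,0.183,0.097],[0,0.218,0.115],[0,0.254,0.134],[0,0.287,0.152],[0,0.317,0.167],[0,0.339,0.179]],"turn":[[-1,0,0],[-3,0,0],[-5,0,0],[-8,0,0],[-11,0,0],[-14,0,0],[-17,0,0],[-20,0,0],[-23,0,0],[-26,0,0],[-29,0,0],[-31.1,0,0]],"grip":[0.2,0.2,0.2,0.2,0.2,0.2,0.2,0.2,0.2,0.2,0.2,0.2]}'; python3 -c "
from h import *;plan(PK,-.027,.15)"
```

```text
clock: 15.02
tool_pos: [0.5363, 0.1598, 0.15]
orientation: [150.1, 89.9, -153.3]
force: [0.9, -0.3, -0.8]
opening: 0.0313
delta [-0.      0.0302  0.0528] turn [ 0.26 -0.07 -0.04] t 15.0167 tcp [0.5363 0.1598 0.15  ] open 0.0313 J [ 37.  13. -20.  -0. -57. -70.]
```

```bash
python3 -m crank '{"delta_pos":[[0,0.01,0.018],[0,0.02,0.036],[0,0.028,0.049],[0,0.031,0.054],[0.008,0.0315,0.055],[0.022,0.0315,0.055],[0.04,0.0315,0.055],[0.058,0.0315,0.055],[0.073,0.0315,0.055],[0.083,0.0315,0.055],[0.088,0.0315,0.055],[0.088,0.0315,0.055]],"turn":[[0,0,0],[0,0,0],[0,0,0],[0,0,0],[0,0,0],[0,0,0],[0,0,0],[0,0,0],[0,0,0],[0,0,0],[0,0,0],[0,0,0]],"grip":[0.2,0.2,0.2,0.2,0.2,0.2,0.2,0.2,0.2,0.2,0.2,0.2]}'; python3 -c "
from h import *;plan(PK,-.027,.034)"
```

```text
clock: 16.02
tool_pos: [0.5408, 0.2191, 0.0617]
orientation: [162.2, 89.9, -141.4]
force: [0.4, 0.1, -0.5]
opening: 0.0311
delta [0.0277 0.0013 0.0009] turn [-0.07 -0.13 -0.04] t 16.0167 tcp [0.5408 0.2191 0.0617] open 0.0311 J [ 41.  21. -23.  -0. -46. -75.]
```

```bash
python3 -m crank '{"delta_pos":[[0.003,0.001,0],[0.007,0.001,0],[0.011,0.001,0],[0.015,0.001,0],[0.019,0.001,0],[0.0225,0.001,0],[0.025,0.001,0],[0.027,0.001,0],[0.0275,0.001,0],[0.028,0.001,0],[0.028,0.001,0],[0.028,0.001,0]],"turn":[[0,0,0],[0,0,0],[0,0,0],[0,0,0],[0,0,0],[0,0,0],[0,0,0],[0,0,0],[0,0,0],[0,0,0],[0,0,0],[0,0,0]],"grip":[0.2,0.2,0.2,0.2,0.2,0.2,0.2,0.2,0.2,0.2,0.2,0.2]}'; python3 -c "
from h import *;plan(PK,-.027,.034)"
```

```text
clock: 17.02
tool_pos: [0.5406, 0.2208, 0.0352]
orientation: [-21.3, 90.0, 35.0]
force: [-0.0, 0.6, -1.7]
opening: 0.0311
delta [ 0.0012  0.0003 -0.0006] turn [-0.03  0.01  0.  ] t 17.0167 tcp [0.5406 0.2208 0.0352] open 0.0311 J [ 41.  23. -24.   0. -43. -75.]
```

```bash
python3 -m crank '{"delta_pos":[[0.001,0,0],[0.0015,0,0],[0.0015,0,0],[0.0015,0,0],[0.0015,0,0],[0.0015,0,0],[0.0015,0,0],[0.0015,0,0],[0.0015,0,0],[0.0015,0,0],[0.0015,0,0],[0.0015,0,0]],"turn":[[0,0,0],[0,0,0],[0,0,0],[0,0,0],[0,0,0],[0,0,0],[0,0,0],[0,0,0],[0,0,0],[0,0,0],[0,0,0],[0,0,0]],"grip":[0.2,0.2,0.4,0.4,0.5,0.6,0.8,1,1,1,1,1]}' && python3 -m crank '{"delta_pos":[[-0.003,0,0],[-0.01,0,0],[-0.022,0,0],[-0.04,0,0],[-0.06,0,0],[-0.08,0,0],[-0.098,0,0],[-0.11,0,0],[-0.116,0,0],[-0.117,0,0]],"turn":[[0,0,0],[0,0,0],[0,0,0],[0,0,0],[0,0,0],[0,0,0],[0,0,0],[0,0,0],[0,0,0],[0,0,0]],"grip":[1,1,1,1,1,1,1,1,1,1]}'; python3 -c "
from h import *;plan(W,-.027,.15)
s=snapshot('side');cv2.imwrite('pics/s5.png',s['pixels'][60:230,170:400].repeat(3,0).repeat(3,1))"
```

```text
clock: 18.02
tool_pos: [0.5405, 0.2208, 0.0335]
orientation: [162.0, 90.0, -141.7]
force: [-0.0, 0.3, -0.4]
opening: 0.0826
clock: 18.85
tool_pos: [0.5412, 0.2212, 0.1524]
orientation: [-19.0, 89.8, 37.4]
force: [-0.8, -0.2, 0.7]
opening: 0.0877
delta [ 0.0014 -0.2013 -0.4307] turn [3.127e+01 1.700e-01 1.000e-02] t 18.85 tcp [0.5412 0.2212 0.1524] open 0.0877 J [ 41.  15. -17.   0. -57. -75.]
```

View pics/s5.png

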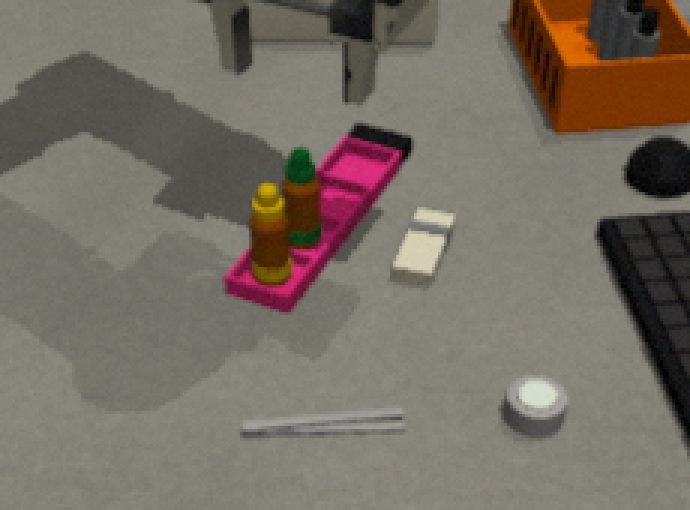

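Yellow (270,235) and green (303,200) stand upright in the two far cells. Next is red.

```bash
python3 -m crank '{"delta_pos":[[0,-0.003,-0.005],[0,-0.009,-0.020],[0,-0.021,-0.045],[0,-0.037,-0.08],[0,-0.054,-0.115],[0,-0.071,-0.151],[0,-0.088,-0.188],[0,-0.105,-0.224],[0,-0.122,-0.26],[0,-0.138,-0.294],[0,-0.154,-0.329],[0,-0.168,-0.36]],"turn":[[1,0,0],[3,0,0],[5,0,0],[8,0,0],[11,0,0],[14,0,0],[17,0,0],[20,0,0],[23,0,0],[26,0,0],[29,0,0],[31.3,0,0]],"grip":[1,1,1,1,1,1,1,1,1,1,1,1]}'; python3 -c "
from h import *;plan(W,-.027,.15)"
```

```text
clock: 19.9
tool_pos: [0.4788, -0.1747, 0.1498]
orientation: [153.0, 89.9, 177.8]
force: [0.2, 0.1, -0.4]
opening: 0.0877
delta [-0.0002 -0.0639 -0.0389] turn [-0.33 -0.09 -0.04] t 19.9 tcp [ 0.4788 -0.1747  0.1498] open 0.0877 J [  2.   9. -26.  -0. -55. -67.]
```

```bash
python3 -m crank '{"delta_pos":[[0,-0.02,-0.012],[0,-0.042,-0.026],[0,-0.057,-0.035],[0,-0.064,-0.039],[0.008,-0.065,-0.04],[0.023,-0.065,-0.04],[0.044,-0.065,-0.04],[0.066,-0.065,-0.04],[0.088,-0.065,-0.04],[0.105,-0.065,-0.04],[0.114,-0.065,-0.04],[0.117,-0.065,-0.04]],"turn":[[0,0,0],[0,0,0],[0,0,0],[0,0,0],[0,0,0],[0,0,0],[0,0,0],[0,0,0],[0,0,0],[0,0,0],[0,0,0],[0,0,0]],"grip":[1,1,1,1,1,1,1,1,1,1,1,1]}'; python3 -c "
from h import *;plan(W,-.027,.033)"
```

```text
clock: 20.9
tool_pos: [0.4708, -0.247, 0.0315]
orientation: [144.0, 89.8, 169.1]
force: [0.2, 0.5, 0.7]
opening: 0.0877
delta [-0.0015 -0.0015 -0.0013] turn [-0.04 -0.17 -0.12] t 20.9 tcp [ 0.4708 -0.247   0.0315] open 0.0877 J [ -7.  19. -31.  -0. -40. -58.]
```

```bash
python3 -m crank '{"delta_pos":[[-0.001,-0.001,0],[-0.001,-0.001,0],[-0.001,-0.001,0],[-0.001,-0.001,0],[-0.001,-0.001,0],[-0.001,-0.001,0],[-0.001,-0.001,0],[-0.001,-0.001,0],[-0.001,-0.001,0],[-0.001,-0.001,0],[-0.001,-0.001,0],[-0.001,-0.001,0]],"turn":[[0,0,0],[0,0,0],[0,0,0],[0,0,0],[0,0,0],[0,0,0],[0,0,0],[0,0,0],[0,0,0],[0,0,0],[0,0,0],[0,0,0]],"grip":[1,0.4,0.3,0.3,0.2,0.2,0.2,0.2,0.2,0.2,0.2,0.2]}'; python3 -c "
from h import *;plan(W,-.027,.033)"
```

```text
clock: 21.9
tool_pos: [0.4727, -0.2488, 0.0345]
orientation: [154.3, 90.0, 179.4]
force: [0.6, 0.0, 0.4]
opening: 0.0308
delta [ 0.0015  0.0009 -0.0023] turn [-0.03 -0.01 -0.  ] t 21.9 tcp [ 0.4727 -0.2488  0.0345] open 0.0308 J [ -7.  19. -30.   0. -40. -58.]
```

```bash
python3 -m crank '{"delta_pos":[[-0.003,0,0],[-0.01,0,0],[-0.022,0,0],[-0.038,0,0],[-0.056,0,0],[-0.074,0,0],[-0.09,0,0],[-0.103,0,0],[-0.112,0,0],[-0.116,0,0],[-0.117,0,0]],"turn":[[0,0,0],[0,0,0],[0,0,0],[0,0,0],[0,0,0],[0,0,0],[0,0,0],[0,0,0],[0,0,0],[0,0,0],[0,0,0]],"grip":[0.2,0.2,0.2,0.2,0.2,0.2,0.2,0.2,0.2,0.2,0.2]}'; python3 -c "
from h import *;plan(PK,.027,.15)"
```

```text
clock: 22.82
tool_pos: [0.4731, -0.2488, 0.1524]
orientation: [-31.2, 89.9, -6.1]
force: [0.8, -0.2, -0.5]
opening: 0.0313
delta [0.0025 0.4248 0.3056] turn [-31.33   0.06   0.06] t 22.8167 tcp [ 0.4731 -0.2488  0.1524] open 0.0313 J [ -7.  11. -23.  -0. -56. -58.]
```

```bash
python3 -m crank '{"delta_pos":[[0,0.005,0.003],[0,0.018,0.013],[0,0.041,0.029],[0,0.071,0.051],[0,0.103,0.074],[0,0.136,0.098],[0,0.168,0.121],[0,0.2,0.144],[0,0.233,0.168],[0,0.265,0.191],[0,0.296,0.213],[0,0.325,0.234]],"turn":[[-1,0,0],[-3,0,0],[-5,0,0],[-8,0,0],[-11,0,0],[-14,0,0],[-17,0,0],[-20,0,0],[-23,0,0],[-26,0,0],[-29,0,0],[-31.3,0,0]],"grip":[0.2,0.2,0.2,0.2,0.2,0.2,0.2,0.2,0.2,0.2,0.2,0.2]}'; python3 -c "
from h import *;plan(PK,.027,.15)"
```

```text
clock: 23.82
tool_pos: [0.5463, 0.1471, 0.1505]
orientation: [149.9, 89.9, -153.4]
force: [1.2, -0.3, -0.1]
opening: 0.031
delta [0.0004 0.0454 0.1118] turn [ 0.21 -0.08 -0.05] t 23.8167 tcp [0.5463 0.1471 0.1505] open 0.031 J [ 35.  14. -19.  -0. -57. -68.]
```

```bash
python3 -m crank '{"delta_pos":[[0,0.013,0.032],[0,0.026,0.064],[0,0.036,0.089],[0,0.043,0.106],[0,0.046,0.114],[0.006,0.0465,0.115],[0.02,0.0465,0.115],[0.04,0.0465,0.115],[0.06,0.0465,0.115],[0.077,0.0465,0.115],[0.086,0.0465,0.115],[0.088,0.0465,0.115]],"turn":[[0,0,0],[0,0,0],[0,0,0],[0,0,0],[0,0,0],[0,0,0],[0,0,0],[0,0,0],[0,0,0],[0,0,0],[0,0,0],[0,0,0]],"grip":[0.2,0.2,0.2,0.2,0.2,0.2,0.2,0.2,0.2,0.2,0.2,0.2]}'; python3 -c "
from h import *;plan(PK,.027,.0335)"
```

```text
clock: 24.82
tool_pos: [0.5707, 0.2642, 0.0613]
orientation: [160.4, 89.8, -143.3]
force: [-0.3, 0.2, -0.2]
opening: 0.031
delta [0.0278 0.0013 0.0008] turn [-0.1  -0.22 -0.08] t 24.8167 tcp [0.5707 0.2642 0.0613] open 0.031 J [ 43.  25. -16.  -0. -49. -76.]
```

```bash
python3 -m crank '{"delta_pos":[[0.003,0.001,0.001],[0.007,0.001,0.001],[0.011,0.001,0.001],[0.015,0.001,0.001],[0.019,0.001,0.001],[0.0225,0.001,0.001],[0.025,0.001,0.001],[0.027,0.001,0.001],[0.0275,0.001,0.001],[0.028,0.001,0.001],[0.028,0.001,0.001],[0.028,0.001,0.001]],"turn":[[0,0,0],[0,0,0],[0,0,0],[0,0,0],[0,0,0],[0,0,0],[0,0,0],[0,0,0],[0,0,0],[0,0,0],[0,0,0],[0,0,0]],"grip":[0.2,0.2,0.2,0.2,0.2,0.2,0.2,0.2,0.2,0.2,0.2,0.2]}'; python3 -c "
from h import *;plan(PK,.027,.034)"
```

```text
clock: 25.82
tool_pos: [0.5718, 0.2677, 0.0357]
orientation: [-17.0, 90.0, 39.4]
force: [1.5, -0.8, 0.3]
opening: 0.0309
delta [ 0.0017  0.0003 -0.0029] turn [-0.03  0.01  0.  ] t 25.8167 tcp [0.5718 0.2677 0.0357] open 0.0309 J [ 43.  27. -18.   0. -46. -76.]
```

```bash
python3 -m crank '{"delta_pos":[[0.001,0,0],[0.0015,0,0],[0.0015,0,0],[0.0015,0,0],[0.0015,0,0],[0.0015,0,0],[0.0015,0,0],[0.0015,0,0],[0.0015,0,0],[0.0015,0,0],[0.0015,0,0],[0.0015,0,0]],"turn":[[0,0,0],[0,0,0],[0,0,0],[0,0,0],[0,0,0],[0,0,0],[0,0,0],[0,0,0],[0,0,0],[0,0,0],[0,0,0],[0,0,0]],"grip":[0.2,0.2,0.4,0.4,0.5,0.6,0.8,1,1,1,1,1]}' && python3 -m crank '{"delta_pos":[[-0.003,0,0],[-0.01,0,0],[-0.022,0,0],[-0.04,0,0],[-0.06,0,0],[-0.08,0,0],[-0.098,0,0],[-0.11,0,0],[-0.116,0,0],[-0.117,0,0]],"turn":[[0,0,0],[0,0,0],[0,0,0],[0,0,0],[0,0,0],[0,0,0],[0,0,0],[0,0,0],[0,0,0],[0,0,0]],"grip":[1,1,1,1,1,1,1,1,1,1]}'; python3 -c "
from h import *;plan(W,-.081,.15)
s=snapshot('side');cv2.imwrite('pics/s6.png',s['pixels'][60:230,170:400].repeat(3,0).repeat(3,1))"
```

```text
clock: 26.82
tool_pos: [0.5717, 0.2677, 0.0341]
orientation: [27.1, 90.0, 83.5]
force: [0.7, 0.5, 0.3]
opening: 0.0826
clock: 27.65
tool_pos: [0.5723, 0.268, 0.1529]
orientation: [-16.5, 89.8, 39.9]
force: [-0.1, 0.3, -0.2]
opening: 0.0879
delta [ 0.0017 -0.1733 -0.5331] turn [31.27  0.16  0.  ] t 27.65 tcp [0.5723 0.268  0.1529] open 0.0879 J [ 43.  20. -11.   0. -59. -76.]
```

View pics/s6.png

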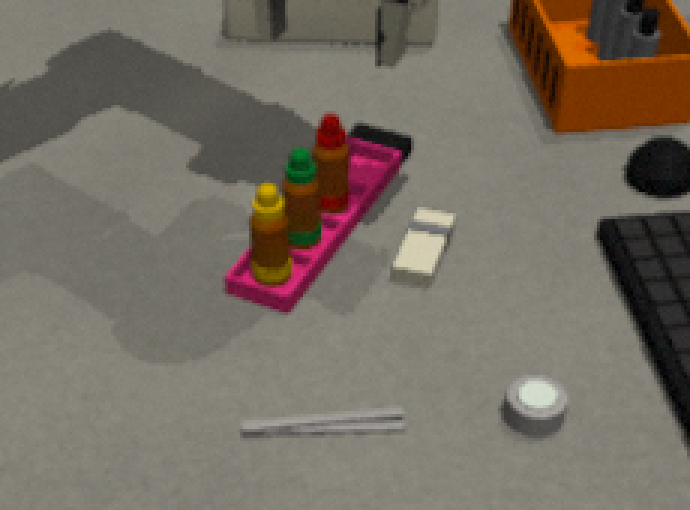

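Yellow, green and red stand in their cells, red at (332,165). Last is blue.

```bash
python3 -m crank '{"delta_pos":[[0,-0.002,-0.006],[0,-0.007,-0.021],[0,-0.015,-0.048],[0,-0.027,-0.084],[0,-0.039,-0.121],[0,-0.052,-0.159],[0,-0.064,-0.197],[0,-0.076,-0.235],[0,-0.089,-0.273],[0,-0.101,-0.311],[0,-0.113,-0.349],[0,-0.124,-0.38]],"turn":[[1,0,0],[3,0,0],[5,0,0],[8,0,0],[11,0,0],[14,0,0],[17,0,0],[20,0,0],[23,0,0],[26,0,0],[29,0,0],[31.3,0,0]],"grip":[1,1,1,1,1,1,1,1,1,1,1,1]}'; python3 -c "
from h import *;plan(W,-.081,.15)"
```

```text
clock: 28.7
tool_pos: [0.4616, -0.1201, 0.1502]
orientation: [156.3, 89.9, -179.0]
force: [1.0, -0.2, 0.0]
opening: 0.0879
delta [ 0.0003 -0.121  -0.1001] turn [-0.33 -0.1  -0.05] t 28.7 tcp [ 0.4616 -0.1201  0.1502] open 0.0879 J [  9.   6. -30.  -0. -55. -74.]
```

```bash
python3 -m crank '{"delta_pos":[[0,-0.028,-0.023],[0,-0.058,-0.048],[0,-0.084,-0.07],[0,-0.104,-0.086],[0,-0.116,-0.096],[0,-0.121,-0.1],[0,-0.122,-0.1005],[0,-0.122,-0.1005]],"turn":[[0,0,0],[0,0,0],[0,0,0],[0,0,0],[0,0,0],[0,0,0],[0,0,0],[0,0,0]],"grip":[1,1,1,1,1,1,1,1]}'; python3 -c "
from h import *;plan(W,-.081,.0335)"
```

```text
clock: 29.37
tool_pos: [0.4243, -0.2706, 0.1504]
orientation: [136.6, 89.9, 161.5]
force: [-0.1, -0.3, 0.3]
opening: 0.0878
delta [ 0.1169 -0.     -0.0031] turn [-0.14 -0.05 -0.05] t 29.3667 tcp [ 0.4243 -0.2706  0.1504] open 0.0878 J [-10.   8. -27.  -0. -55. -55.]
```

```bash
python3 -m crank '{"delta_pos":[[0.004,0,-0.002],[0.013,0,-0.002],[0.027,0,-0.002],[0.045,0,-0.002],[0.063,0,-0.002],[0.081,0,-0.002],[0.096,0,-0.002],[0.107,0,-0.002],[0.113,0,-0.002],[0.1165,0,-0.002],[0.1165,0,-0.002],[0.1165,0,-0.002]],"turn":[[0,0,0],[0,0,0],[0,0,0],[0,0,0],[0,0,0],[0,0,0],[0,0,0],[0,0,0],[0,0,0],[0,0,0],[0,0,0],[0,0,0]],"grip":[1,1,1,1,1,1,1,1,1,1,1,1]}' && python3 -m crank '{"delta_pos":[[0,0,0],[0,0,0],[0,0,0],[0,0,0],[0,0,0],[0,0,0],[0,0,0],[0,0,0],[0,0,0],[0,0,0],[0,0,0],[0,0,0]],"turn":[[0,0,0],[0,0,0],[0,0,0],[0,0,0],[0,0,0],[0,0,0],[0,0,0],[0,0,0],[0,0,0],[0,0,0],[0,0,0],[0,0,0]],"grip":[1,0.4,0.3,0.3,0.2,0.2,0.2,0.2,0.2,0.2,0.2,0.2]}'; python3 -c "
from h import *;plan(W,-.081,.0335)"
```

```text
clock: 30.37
tool_pos: [0.4237, -0.2712, 0.0348]
orientation: [-58.4, 90.0, -33.3]
force: [-0.0, -0.4, 0.9]
opening: 0.0877
clock: 31.37
tool_pos: [0.4234, -0.2714, 0.0345]
orientation: [-87.0, 90.0, -61.9]
force: [1.1, 0.0, -1.2]
opening: 0.0314
delta [ 0.001   0.0004 -0.002 ] turn [-0.03  0.    0.  ] t 31.3667 tcp [ 0.4234 -0.2714  0.0345] open 0.0314 J [-10.  17. -34.   0. -39. -55.]
```

```bash
python3 -m crank '{"delta_pos":[[-0.003,0,0],[-0.01,0,0],[-0.022,0,0],[-0.038,0,0],[-0.056,0,0],[-0.074,0,0],[-0.09,0,0],[-0.103,0,0],[-0.112,0,0],[-0.116,0,0],[-0.117,0,0]],"turn":[[0,0,0],[0,0,0],[0,0,0],[0,0,0],[0,0,0],[0,0,0],[0,0,0],[0,0,0],[0,0,0],[0,0,0],[0,0,0]],"grip":[0.2,0.2,0.2,0.2,0.2,0.2,0.2,0.2,0.2,0.2,0.2]}'; python3 -c "
from h import *;plan(PK,.081,.15)"
```

```text
clock: 32.28
tool_pos: [0.4236, -0.2714, 0.1524]
orientation: [-33.4, 89.9, -8.4]
force: [-0.2, 0.5, -1.8]
opening: 0.031
delta [0.0025 0.4524 0.4061] turn [-31.34   0.05   0.06] t 32.2833 tcp [ 0.4236 -0.2714  0.1524] open 0.031 J [-10.   8. -27.  -0. -55. -55.]
```

```bash
python3 -m crank '{"delta_pos":[[0,0.004,0.004],[0,0.016,0.015],[0,0.037,0.033],[0,0.065,0.059],[0,0.094,0.085],[0,0.124,0.112],[0,0.154,0.138],[0,0.184,0.165],[0,0.214,0.192],[0,0.243,0.218],[0,0.272,0.244],[0,0.298,0.267]],"turn":[[-1,0,0],[-3,0,0],[-5,0,0],[-8,0,0],[-11,0,0],[-14,0,0],[-17,0,0],[-20,0,0],[-23,0,0],[-26,0,0],[-29,0,0],[-31.3,0,0]],"grip":[0.2,0.2,0.2,0.2,0.2,0.2,0.2,0.2,0.2,0.2,0.2,0.2]}'; python3 -c "
from h import *;plan(PK,.081,.15)"
```

```text
clock: 33.28
tool_pos: [0.5386, 0.1143, 0.1505]
orientation: [150.5, 89.9, -152.9]
force: [0.8, -0.5, -0.6]
opening: 0.0311
delta [0.0002 0.0569 0.1975] turn [ 0.22 -0.08 -0.05] t 33.2833 tcp [0.5386 0.1143 0.1505] open 0.0311 J [ 32.  13. -21.  -0. -56. -66.]
```

```bash
python3 -m crank '{"delta_pos":[[0,0.01,0.034],[0,0.02,0.069],[0,0.03,0.105],[0,0.04,0.137],[0,0.047,0.163],[0,0.053,0.183],[0,0.056,0.194],[0,0.0575,0.199],[0,0.0575,0.199],[0,0.0575,0.199]],"turn":[[0,0,0],[0,0,0],[0,0,0],[0,0,0],[0,0,0],[0,0,0],[0,0,0],[0,0,0],[0,0,0],[0,0,0]],"grip":[0.2,0.2,0.2,0.2,0.2,0.2,0.2,0.2,0.2,0.2]}'; python3 -c "
from h import *;plan(PK,.081,.0345)"
```

```text
clock: 34.12
tool_pos: [0.6007, 0.3084, 0.1509]
orientation: [159.9, 89.9, -143.7]
force: [-0.1, -0.8, -0.5]
opening: 0.0311
delta [0.1164 0.0018 0.0013] turn [-0.03 -0.08 -0.03] t 34.1167 tcp [0.6007 0.3084 0.1509] open 0.0311 J [ 44.  24.  -5.  -0. -62. -77.]
```

```bash
python3 -m crank '{"delta_pos":[[0.005,0.001,0.001],[0.015,0.001,0.001],[0.029,0.001,0.001],[0.045,0.001,0.001],[0.061,0.001,0.001],[0.075,0.001,0.001],[0.085,0.001,0.001],[0.09,0.001,0.001],[0.094,0.001,0.001],[0.098,0.001,0.001],[0.102,0.001,0.001],[0.106,0.001,0.001]],"turn":[[0,0,0],[0,0,0],[0,0,0],[0,0,0],[0,0,0],[0,0,0],[0,0,0],[0,0,0],[0,0,0],[0,0,0],[0,0,0],[0,0,0]],"grip":[0.2,0.2,0.2,0.2,0.2,0.2,0.2,0.2,0.2,0.2,0.2,0.2]}'; python3 -c "
from h import *;plan(PK,.081,.0345)"
```

```text
clock: 35.12
tool_pos: [0.6013, 0.3109, 0.0459]
orientation: [-15.9, 89.9, 40.5]
force: [-0.5, -0.2, -0.1]
opening: 0.0309
delta [ 0.0114  0.0011 -0.0012] turn [-0.03  0.06  0.02] t 35.1167 tcp [0.6013 0.3109 0.0459] open 0.0309 J [ 44.  29. -11.   0. -50. -77.]
```

```bash
python3 -m crank '{"delta_pos":[[0.003,0,0],[0.006,0,0],[0.0085,0,0],[0.01,0,0],[0.011,0,0],[0.0115,0,0],[0.0115,0,0],[0.0115,0,0]],"turn":[[0,0,0],[0,0,0],[0,0,0],[0,0,0],[0,0,0],[0,0,0],[0,0,0],[0,0,0]],"grip":[0.2,0.2,0.2,0.2,0.2,0.2,0.2,0.2]}'; python3 -c "
from h import *;plan(PK,.081,.0345)"
```

```text
clock: 35.78
tool_pos: [0.6011, 0.3107, 0.0345]
orientation: [-17.9, 90.0, 38.5]
force: [-0.5, -1.3, 3.5]
opening: 0.0312
delta [ 0.      0.0009 -0.0009] turn [-0.03  0.02  0.01] t 35.7833 tcp [0.6011 0.3107 0.0345] open 0.0312 J [ 44.  30. -11.   0. -49. -77.]
```

Contact: 3.5 N upward. Release, lift clear and look.

```bash
python3 -m crank '{"delta_pos":[[0,0,0],[0,0,0],[0,0,0],[0,0,0],[0,0,0],[0,0,0],[0,0,0],[0,0,0],[0,0,0],[0,0,0],[0,0,0]],"turn":[[0,0,0],[0,0,0],[0,0,0],[0,0,0],[0,0,0],[0,0,0],[0,0,0],[0,0,0],[0,0,0],[0,0,0],[0,0,0]],"grip":[0.4,0.4,0.5,0.6,0.8,1,1,1,1,1,1]}' && python3 -m crank '{"delta_pos":[[-0.003,0,0],[-0.01,0,0],[-0.022,0,0],[-0.04,0,0],[-0.06,0,0],[-0.08,0,0],[-0.098,0,0],[-0.115,0,0],[-0.13,0,0],[-0.14,0,0],[-0.145,0,0]],"turn":[[0,0,0],[0,0,0],[0,0,0],[0,0,0],[0,0,0],[0,0,0],[0,0,0],[0,0,0],[0,0,0],[0,0,0],[0,0,0]],"grip":[1,1,1,1,1,1,1,1,1,1,1]}' && python3 -m crank '{"delta_pos":[[0,-0.002,-0.006],[0,-0.007,-0.021],[0,-0.015,-0.048],[0,-0.027,-0.084],[0,-0.039,-0.121],[0,-0.052,-0.159],[0,-0.064,-0.19],[0,-0.076,-0.215],[0,-0.085,-0.235],[0,-0.09,-0.245],[0,-0.092,-0.25],[0,-0.092,-0.25]],"turn":[[0,0,0],[0,0,0],[0,0,0],[0,0,0],[0,0,0],[0,0,0],[0,0,0],[0,0,0],[0,0,0],[0,0,0],[0,0,0],[0,0,0]],"grip":[1,1,1,1,1,1,1,1,1,1,1,1]}'
python3 - <<'E'
from h import *
for n in("side","top"):
    s=snapshot(n);P=cloud(s);h,S,v=cols(s);z=P[...,2]
    if n=="side":cv2.imwrite('pics/s7.png',s['pixels'][60:230,170:400].repeat(3,0).repeat(3,1))
    else:cv2.imwrite('pics/t7.png',s['pixels'][140:290,60:280].repeat(3,0).repeat(3,1))
    for nm,lo,hi in(("yellow",20,33),("green",50,85),("red",-1,8),("blue",105,125)):
        for lab,a,b in(("bulb",.078,.11),("foot",.003,.03)):
            m=(h>lo)&(h<hi)&(S>130)&(v>40)&(np.hypot(P[...,0]-.555,P[...,1]-.243)<.13)&(z>a)&(z<b)
            if m.sum()<5: continue
            d=P[m].mean(0)[:2]-PK[:2];c=np.radians(PK[2])
            print(n,nm,lab,m.sum(),"rack x %.4f y %.4f"%(d@[np.cos(c),np.sin(c)],d@[-np.sin(c),np.cos(c)]),"zmax %.4f"%z[m].max())
E
```

```text
clock: 36.7
tool_pos: [0.601, 0.3106, 0.0341]
orientation: [-27.1, 90.0, 29.3]
force: [1.0, -0.1, -0.3]
opening: 0.0861
clock: 37.62
tool_pos: [0.6017, 0.3111, 0.182]
orientation: [-19.0, 89.8, 37.4]
force: [-0.3, 0.2, -0.8]
opening: 0.0874
clock: 38.62
tool_pos: [0.5388, 0.0507, 0.1787]
orientation: [140.2, 90.0, -163.5]
force: [-0.7, 0.9, 0.3]
opening: 0.0877
side yellow bulb 62 rack x -0.0837 y -0.0010 zmax 0.0945
side yellow foot 63 rack x -0.0792 y -0.0059 zmax 0.0277
side green bulb 51 rack x -0.0309 y -0.0021 zmax 0.0942
side green foot 30 rack x -0.0364 y -0.0080 zmax 0.0220
side red bulb 54 rack x 0.0229 y -0.0013 zmax 0.0939
side red foot 54 rack x 0.0006 y -0.0068 zmax 0.0290
side blue bulb 49 rack x 0.0766 y -0.0025 zmax 0.0946
side blue foot 28 rack x 0.0712 y -0.0091 zmax 0.0214
top yellow bulb 14 rack x -0.0780 y 0.0082 zmax 0.0940
top green bulb 39 rack x -0.0284 y 0.0023 zmax 0.0958
top red foot 20 rack x 0.0064 y 0.0060 zmax 0.0293
```

View pics/s7.png

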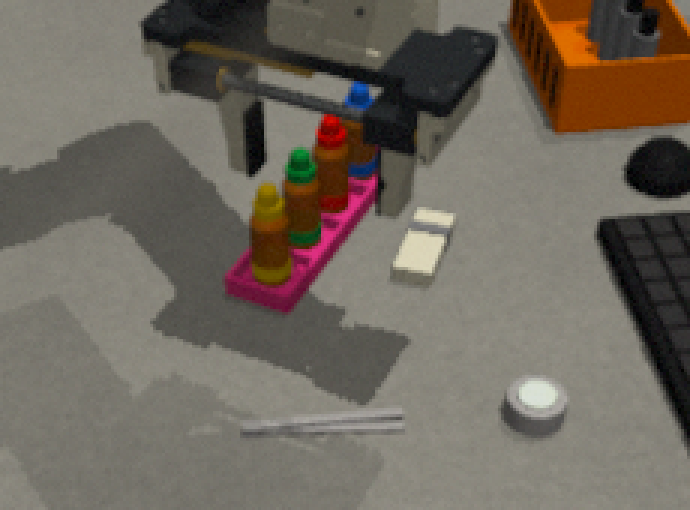

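View pics/t7.png

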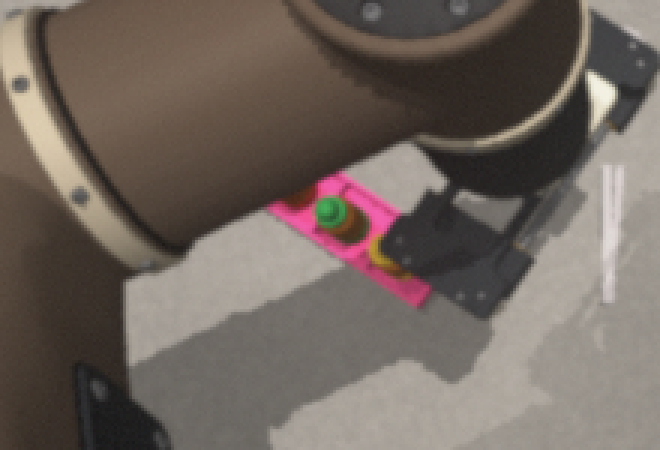

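The side view shows all four bottles upright, running yellow (270,235), green (302,200), red (332,165), blue (360,130) towards the tab. In the top view the arm hides most of the rack. Nothing is being touched, so I'm handing in.

```bash
python3 -c "from plant import *;print(close_job())"
```

```text
the job is handed in; nothing more can be done
None
```

All four bottles are in the pink rack in reverse order. Counted from its tab they stand blue, red, green, yellow, where the white rack had yellow, green, red, blue. I carried each one upright at about 12 cm, lowered it to its cell floor and released it. The job was handed in at about 39 s of the 109 s allowed.

- **Position:** In the last side view every bulb top was at 94–95 mm, with 92 mm expected. Bulb centres along the pink rack's x were -84, -31, +23 and +77 mm, against cell centres of -81, -27, +27 and +81. The y offsets were within 3 mm. That camera sees the near face of each bulb, which could account for the shift of about 4 mm.
- **Partial or disagreeing checks:** The arm hid most of the pink rack from the top camera. It saw green fully (-28, +2 mm) and only a sliver of yellow, which gave y = +8 mm against the side view's -1 mm. It gave no bulb reading for red or blue. I did not rely on the foot-band readings, such as red at x = +1 mm, because the pink rack's colour bleeds into that mask and bottles in front hide parts of the bands.
- **Robot clear:** The gripper was empty, open and about 18 cm above the bench when I handed in. The job reports no verdict.

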